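Set the blades of a supply-air grille for a two-way spread

TASK

Set the white air grille for a two-way spread: draw a fingertip lightly along the row of blades, from the middle bar out to each end, so that in both halves all five blades lean outward, away from the middle, at about 45 degrees. The grille stays lying where it is, neither picked up nor pushed along nor pressed hard, and everything else on the bench is left alone.

Things in the scene. Friction and masses are not known exactly. Their poses are not given: they have to be found in the camera images.
- grille: White aluminium supply-air grille, 368 mm long (its y) by 168 mm wide (its x), lying loose, face up, on its neck on the bench; about 1.5 kg. Origin: centre of its underside, on the bench; x across, y along the row of blades, z up. In its 312 (y) by 112 mm (x) opening a middle bar parts two halves of 5 blades each, 26 mm apart; flange and bar tops lie 50 mm above the bench.
- grille_middle (a point): Centre of the middle bar (20 mm wide in y) at the level of its top and of the 28 mm wide flange, 50 mm above the bench. Every blade is 108 mm long (across, in x), 32 mm deep and 3 mm thick with rounded edges, on a pivot at mid-depth, 44 mm above the bench; upright, its upper edge is 60 mm above the bench, 10 mm above the flange.
- grille_left_end (a point): Inner edge of the flange at the grille's left (+y) end, half-way across, level with the flange top; 156 mm from the middle. Leaning by angle a, a blade's edge tops out at 45.5 + 14.5 cos(a) mm above the bench (58.1 at 30, 55.8 at 45, 52.8 at 60 degrees): a fingertip drawn along lower than the edges pushes each blade over until its edge slips under the fingertip.
- grille_right_end (a point): Inner edge of the flange at the grille's right (-y) end, half-way across, level with the flange top; 156 mm from the middle. Below the blades are fixed dark blades along y, under 24 mm. All blades turn on stiff pivots: about 1.5 N sideways on the edge turns one, and it stays where it is left.
- left1 (a joint): Lean (rad) of blade 1 of the left (+y) half, counted from the middle bar outward; its pivot is 36 mm from the grille's centre along +y of the grille. 0 = upright, positive = upper edge leans outward, away from the middle bar, negative = towards it; 45 degrees = 0.785. Starts between -0.40 and 0.35.
- left2 (a joint): Lean (rad) of blade 2 of the left (+y) half, counted from the middle bar outward; its pivot is 62 mm from the grille's centre along +y of the grille. 0 = upright, positive = upper edge leans outward, away from the middle bar, negative = towards it; 45 degrees = 0.785. Starts between -0.40 and 0.35.
- left3 (a joint): Lean (rad) of blade 3 of the left (+y) half, counted from the middle bar outward; its pivot is 88 mm from the grille's centre along +y of the grille. 0 = upright, positive = upper edge leans outward, away from the middle bar, negative = towards it; 45 degrees = 0.785. Starts between -0.40 and 0.35.
- left4 (a joint): Lean (rad) of blade 4 of the left (+y) half, counted from the middle bar outward; its pivot is 114 mm from the grille's centre along +y of the grille. 0 = upright, positive = upper edge leans outward, away from the middle bar, negative = towards it; 45 degrees = 0.785. Starts between -0.40 and 0.35.
- left5 (a joint): Lean (rad) of blade 5 of the left (+y) half, counted from the middle bar outward; its pivot is 140 mm from the grille's centre along +y of the grille. 0 = upright, positive = upper edge leans outward, away from the middle bar, negative = towards it; 45 degrees = 0.785. Starts between -0.40 and 0.35.
- right1 (a joint): Lean (rad) of blade 1 of the right (-y) half, counted from the middle bar outward; its pivot is 36 mm from the grille's centre along -y of the grille. 0 = upright, positive = upper edge leans outward, away from the middle bar, negative = towards it; 45 degrees = 0.785. Starts between -0.40 and 0.35.
- right2 (a joint): Lean (rad) of blade 2 of the right (-y) half, counted from the middle bar outward; its pivot is 62 mm from the grille's centre along -y of the grille. 0 = upright, positive = upper edge leans outward, away from the middle bar, negative = towards it; 45 degrees = 0.785. Starts between -0.40 and 0.35.
- right3 (a joint): Lean (rad) of blade 3 of the right (-y) half, counted from the middle bar outward; its pivot is 88 mm from the grille's centre along -y of the grille. 0 = upright, positive = upper edge leans outward, away from the middle bar, negative = towards it; 45 degrees = 0.785. Starts between -0.40 and 0.35.
- right4 (a joint): Lean (rad) of blade 4 of the right (-y) half, counted from the middle bar outward; its pivot is 114 mm from the grille's centre along -y of the grille. 0 = upright, positive = upper edge leans outward, away from the middle bar, negative = towards it; 45 degrees = 0.785. Starts between -0.40 and 0.35.
- right5 (a joint): Lean (rad) of blade 5 of the right (-y) half, counted from the middle bar outward; its pivot is 140 mm from the grille's centre along -y of the grille. 0 = upright, positive = upper edge leans outward, away from the middle bar, negative = towards it; 45 degrees = 0.785. Starts between -0.40 and 0.35.
- screwdriver: Red-handled screwdriver, 190 mm long, lying on the bench on the robot side of the grille. Bystander.
- screw_tray: Blue two-part tray with screws, 75 x 110 x 28 mm, beyond the grille. Bystander.
- relay: Orange relay on a black socket, 75 x 28 x 66 mm high, beyond the grille. Bystander.
- contactor: Grey and black contactor, 74 x 45 x 78 mm high, beside the left end of the grille. Bystander.
- terminal_block: Black six-way terminal block, 24 x 82 x 29 mm high, on the robot side of the grille. Bystander.
- tape_measure: Yellow tape measure, 66 x 34 x 62 mm high, beyond the grille. Bystander.
- brass_tee: Brass flare fitting with two copper stubs, 126 x 26 x 19 mm high, beside the right end of the grille. Bystander.

How it is judged:
At the end, for the whole second after the job is handed in: All ten blades lean outward, away from the middle bar, by 30 to 60 degrees (0.52 to 1.05 rad); the grille lies flat within 15 mm of where it started (its ends within 20 mm), and every bystander is within 15 mm of its start (value of joint left1 between 0.52 and 1.05 rad and value of joint left2 between 0.52 and 1.05 rad and value of joint left3 between 0.52 and 1.05 rad and value of joint left4 between 0.52 and 1.05 rad and value of joint left5 between 0.52 and 1.05 rad and value of joint right1 between 0.52 and 1.05 rad and value of joint right2 between 0.52 and 1.05 rad and value of joint right3 between 0.52 and 1.05 rad and value of joint right4 between 0.52 and 1.05 rad and value of joint right5 between 0.52 and 1.05 rad and distance of each of grille, screwdriver, screw_tray, relay, contactor, terminal_block, tape_measure, brass_tee from where it was at the start of the episode below 0.015 m and angle between grille's own z axis and vertical below 0.03 rad and linear speed of grille below 0.01 m/s and distance of each of grille_left_end, grille_right_end from where it was at the start of the episode below 0.02 m); the robot touches nothing.
It fails at once if the grille is picked up or tipped (raised by 8 mm or tilted by 5 degrees) (height (world z) of grille above 0.008 m or angle between grille's own z axis and vertical above 0.09 rad).
It fails at once if the grille is pushed along the bench by more than 25 mm (distance of grille from where it was at the start of the episode above 0.025 m).
It fails at once if the grille or its blades are pressed with more than 35 N (contact force between any of the fingers, the arm and grille above 35 N).
It fails at once if a bystander is moved by more than 20 mm (distance of any of screwdriver, screw_tray, relay, contactor, terminal_block, tape_measure, brass_tee from where it was at the start of the episode above 0.02 m).
It also fails if it takes over 56 s, if anything falls off the work surface, if the arm or the gripper's body presses on something with over 40 N, if the wrist force passes 120 N, or if a joint passes its speed limit or range.

ROBOT

A 6-joint arm with a two-finger parallel gripper is mounted at the origin on the work surface. World frame = base frame: x ahead of the robot, y to its left, z up, the work surface at z = 0. Lengths are in m, angles in rad, forces in N, time in s.
With the tool pointing down it reaches from about 0.375 to 0.9 m from the base axis. Payload 3.1 kg.
Tool frame: the origin (TCP) lies midway between the tips of the shut fingers; the grasp point (between the pads) lies manip.hold_point_z behind it (manip.hold_point_z is the distance from the TCP to the grasp point, in m); z points along the fingers, y is the direction in which the jaws open and shut (so a half turn about z gives the same grasp; the last joint's range is limited). The gripper opens to 85 mm and grips with 20 to 120 N. Pads are 22 mm wide; open, the fingers measure 114 mm over their backs; the gripper's body (76 mm by 85 mm) begins 54 mm behind the grasp point. The pads swing forward as they close: fully open they stand 13 mm farther back than shut.
Start: joints at [-1.306, 0.527, 1.433, -0, 1.181, -0.178], TCP at [0.268, -0.565, 0.231] pointing down, gripper open.
Joint ranges: [-3.08, 3.08], [-0.75, 2.2], [0.22, 2.44], [-1.43, 4.57], [0, 2.65], [-2.85, 2.85]. Speed limits (rad/s): [2.79, 2.79, 3.14, 3.14, 3.14, 3.14].

INTERFACE

Orientations are given as a unit quaternion [x, y, z, w].
In Python, from station import manip, snapshot, workorder, models gives the robot as it stands.
- The arm moves only by the tool jog_arm, never from a script. Its argument "commands" is a list of rows, each a list of 5 numbers: the opening in per cent of the stroke, from 0 (shut) to 100 (fully open), then the shift along the world's x, y, z in cm, then the turn about the world's z in rad. A call has 1 to 8 rows; each row shifts and turns the pose as measured when the row begins; what a row does not reach is not made up. A row lasts 1/12 s, in which the tool goes at most 41.7 mm and 7.16 degrees, less where a joint would pass 70% of its speed; a pose out of reach is approached as far as the arm can. A call with a gripper value outside its range is refused whole. The fingers move at their own pace and stop on an object; "squeeze" is the grip in N (left out, the last holds). Time passes only in rows, so rows that do not move let the fingers close. It gives the time, the measured TCP pose, the force and the opening at its end, in the units of the state.
- manip.sense(): the state, without advancing time (a new reading comes with each control period).
- snapshot(name): name is "scene" or "top" or "wrist"; returns a dict with "image" (400x640x3 uint8, red, green, blue), "intrinsics" (3x3 intrinsics, pixels), "extrinsics" (4x4, takes a point from camera to world coordinates); the wrist camera has in their place "hand_eye" (4x4, takes a point from camera to tool coordinates, whose origin is the TCP and whose axes are the flange's). Camera axes: x right, y down, z forward; pixel columns grow to the right and rows downward; lengths in m; the calibration is good to about 2 mm. A picture is of the moment at which its call begins: read the wrist's pose just before it. There is no depth.
- workorder.sign_off(): hands the job in, once; it reports no verdict.
Trained networks look in a picture, given as the dict that the camera call returned (one of the last four; its "shot" number tells which), for a name from the list of things; names that differ only in an ending like _2 or _b are one class to them, and where a whole thing is asked for, a point or a joint stands for the part that bears it (a point fixed in the world has none). Each returns a list of dicts, best first, with "score" (0 to 1); they miss things now and then, are a little off and sometimes report something else, mostly with a low value. They report only what shows in the picture. A call takes as long as a camera call.
- models.find_in(picture, name): "centre" ([x, y, z] in m, in world coordinates, good to about 4 mm: the middle of the surface that is visible of it).
- models.pinpoint(picture, name): "centre" ([x, y, z] in m, in world coordinates, good to about 4 mm: a listed point, or the origin of a listed thing).
The state is a dict: "t": time; "q": joint angles; "qd": joint speeds; "tau": joint torques, N m; "tcp_pos": TCP position; "tool_rot": TCP orientation; "force": force on the tool from outside, world axes, zero at the start; "ft_torque": the same for the moment, N m; "finger_gap": opening from 0.0 (shut) to 1.0 (fully open).
Only numpy, scipy, OpenCV 4.12 (cv2) and the standard library are available. Lean on these libraries where they do the work, as an engineer would, in place of code of your own. Each camera call takes 0.05 s, during which the arm holds its last target. There are 200 camera calls.

## Working session

There is one attempt and no reset: what is moved stays moved. The work goes in short steps, Python scripts to look and compute and a tool call to move; the robot and the scene stay as the last step left them, time stands still between calls to the robot, and variables do not carry over. Pictures are saved under pics/ and viewed, about 8 in all and at most 12, crops included, and the job is handed in when it is done.

Besides the shell and the picture viewer there is one more tool, called after "Emit:" as name([rows], argument=value, ...), one row to a line, values as JSON. jog_arm: Moves the arm, as the interface text tells. Its arguments: {"type":"object","properties":{"commands":{"type":"array","items":{"type":"array","items":{"type":"number"}}},"squeeze":{"type":"number"}},"required":["commands"]}

```bash
mkdir -p pics
python3 - <<'E'
from station import manip, snapshot, workorder, models
import cv2, numpy as np
s=manip.sense(); print(s['t'],s['tcp_pos'],s['tool_rot'],s['finger_gap'],manip.hold_point_z)
for c in ("scene","top"):
    p=snapshot(c); cv2.imwrite(f"pics/{c}1.png",p['image'][:,:,::-1])
    print(c,np.round(p['extrinsics'],3).tolist(),np.round(p['intrinsics'],1).tolist())
    for n in ("grille","grille_middle","grille_left_end","grille_right_end"):
        r=models.pinpoint(p,n); print(n,[(np.round(a['centre'],4).tolist(),round(a['score'],2)) for a in r[:2]])
    for n in ("contactor","brass_tee","relay","tape_measure","terminal_block"):
        r=models.find_in(p,n); print(n,[(np.round(a['centre'],3).tolist(),round(a['score'],2)) for a in r[:1]])
E
```

```text
0.0 [ 0.26763301 -0.56401016  0.23033085] [ 9.75587599e-01  2.19608002e-01 -4.61858023e-05 -1.07743975e-03] 0.9995086352928062 0.0187
scene [[-0.731, 0.588, -0.347, 1.02], [0.683, 0.627, -0.376, 0.519], [-0.004, -0.512, -0.859, 1.119], [0.0, 0.0, 0.0, 1.0]] [[498.1, 0.0, 316.1], [0.0, 498.1, 187.5], [0.0, 0.0, 1.0]]
grille [([0.5651, 0.0363, 0.0008], 0.98)]
grille_middle [([0.5651, 0.0377, 0.0468], 0.91)]
grille_left_end [([0.5304, 0.1867, 0.0494], 0.97)]
grille_right_end [([0.6084, -0.1163, 0.0526], 0.94)]
contactor [([0.49, 0.275, 0.054], 0.94)]
brass_tee [([0.627, -0.193, 0.018], 0.62)]
relay [([0.749, -0.015, 0.027], 0.68)]
tape_measure [([0.702, 0.207, 0.061], 0.66)]
terminal_block [([0.47, -0.104, 0.022], 0.75)]
top [[-0.005, -0.991, 0.137, 0.435], [-1.0, 0.008, 0.016, 0.023], [-0.017, -0.137, -0.99, 0.964], [0.0, 0.0, 0.0, 1.0]] [[443.3, 0.0, 324.3], [0.0, 443.3, 211.4], [0.0, 0.0, 1.0]]
grille [([0.5661, 0.0344, 0.0011], 0.77)]
grille_middle [([0.564, 0.0367, 0.0525], 0.9)]
grille_left_end [([0.5257, 0.1835, 0.0494], 0.82), ([0.6895, 0.1983, -0.0053], 0.49)]
grille_right_end [([0.6879, 0.1987, 0.0], 0.38)]
contactor [([0.476, 0.254, 0.06], 0.89)]
brass_tee [([0.619, -0.191, 0.018], 0.69)]
relay [([0.722, -0.025, 0.036], 0.86)]
tape_measure [([0.429, 0.034, 0.02], 0.72)]
terminal_block [([0.459, -0.112, 0.028], 0.94)]
```

View pics/scene1.png

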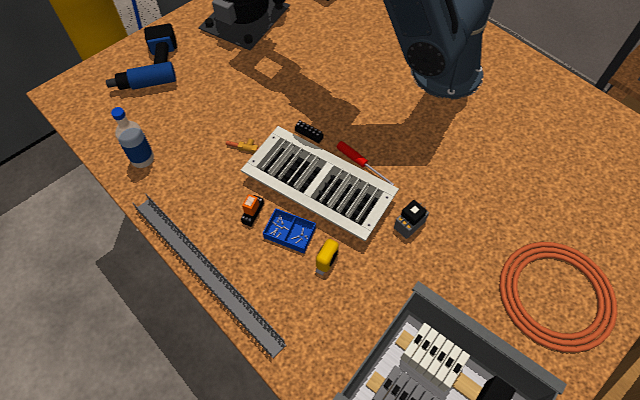

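View pics/top1.png

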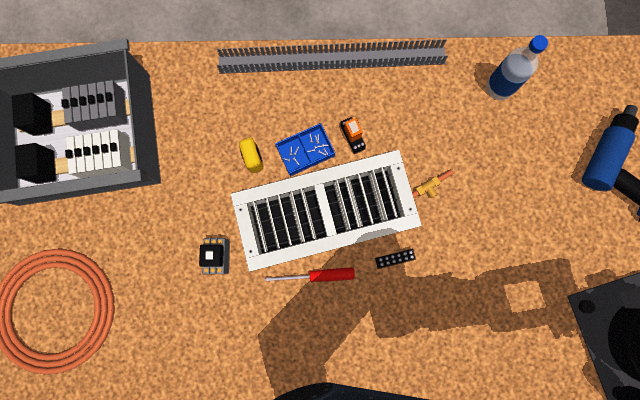

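The scene picture shows the grille at about (320,183). In the top picture its corners are near (232,194), (400,151), (421,228) and (249,271). The two views agree on the middle at about (0.5645, 0.037) and a yaw of about 14°. The robot's shadow lies on the bench only. The contactor is the only tall item near an end, and it stands clear of it. I'll move now, fingers shut and tool yaw turned to line up with the grille.

Emit:
jog_arm([
  [0,1.6,3.3,0,-0.025],
  [0,1.6,3.3,0,-0.025],
  [0,1.6,3.3,0,-0.025],
  [0,1.6,3.3,0,-0.025],
  [0,1.6,3.3,0,-0.025],
  [0,1.6,3.3,0,-0.025],
  [0,1.6,3.3,0,-0.025],
  [0,1.6,3.3,0,-0.025],
], squeeze=40)

```text
t: 1.67
tcp_pos: [0.3957, -0.3004, 0.2318]
tool_rot: [0.994, 0.109, -0.0, 0.005]
force: [1.4, -0.9, 0.1]
finger_gap: -0.003
```

Emit:
jog_arm([
  [0,1.7,3.4,0,0.01],
  [0,1.7,3.4,0,0.01],
  [0,1.7,3.4,0,0.01],
  [0,1.7,3.4,0,0],
  [0,1.7,3.4,0,0],
  [0,1.7,3.4,0,0],
  [0,1.7,3.4,0,0],
  [0,1.7,3.4,0,0],
])

```text
t: 2.33
tcp_pos: [0.5366, -0.0146, 0.2343]
tool_rot: [0.992, 0.123, 0.002, 0.007]
force: [1.1, -1.7, -0.1]
finger_gap: 0.003
```

Emit:
jog_arm([
  [0,1.7,3.4,-3,0],
  [0,1.6,3.1,-3,0],
  [0,0,0,-3,0],
  [0,0,0,-2,0],
  [0,0,0,0,0],
])

```text
t: 2.75
tcp_pos: [0.5729, 0.0532, 0.1323]
tool_rot: [0.992, 0.129, 0.011, 0.008]
force: [-0.5, -0.6, -0.4]
finger_gap: 0.001
```

Run:
```python
from station import manip, snapshot, workorder, models
import cv2, numpy as np
s=manip.sense(); print(s['t'],s['tcp_pos'],s['tool_rot'])
from scipy.spatial.transform import Rotation as R
T=np.eye(4);T[:3,:3]=R.from_quat(s['tool_rot'][:4]).as_matrix() if len(s['tool_rot'])==4 else 0
T[:3,3]=s['tcp_pos']
p=snapshot('wrist');cv2.imwrite('pics/w1.png',p['image'][:,:,::-1])
for n in ("grille_middle","grille_left_end","grille_right_end"):
    print(n,[(np.round(a['centre'],4).tolist(),round(a['score'],2)) for a in models.pinpoint(p,n)[:2]])
```

```text
2.75 [0.57285779 0.05319198 0.13229839] [0.99151119 0.12929959 0.01085877 0.00832297]
grille_middle [([0.5634, 0.0342, 0.0507], 0.67)]
grille_left_end [([0.5243, 0.1869, 0.0521], 0.94)]
grille_right_end [([0.6088, -0.1146, 0.0464], 0.75)]
```

Emit:
jog_arm([
  [0,-0.4,-0.8,-1.0,0],
  [0,-0.4,-0.8,-1.0,0],
  [0,0,0,-1.0,0],
  [0,0,0,-1.0,0],
  [0,0,0,0,0],
  [0,0,0,0,0],
])

```text
t: 3.45
tcp_pos: [0.5748, 0.0312, 0.1054]
tool_rot: [0.992, 0.125, 0.025, 0.012]
force: [0.0, 0.1, 0.7]
finger_gap: -0.001
```

Run:
```python
from station import manip
import numpy as np
from scipy.spatial.transform import Rotation as R
s=manip.sense(); M=R.from_quat(s['tool_rot']).as_matrix(); print(s['tcp_pos'],'\n',M.round(4),s['qd'].round(3) if hasattr(s['qd'],'round') else s['qd'],s['force'])
```

```text
[0.57479648 0.03118091 0.10542645] 
 [[ 0.9673  0.2479  0.0533]
 [ 0.2491 -0.9683 -0.0176]
 [ 0.0472  0.0303 -0.9984]] [-0.005  0.007  0.002  0.001 -0.002  0.003] [0.01083588 0.14648782 0.69079054]
```

View pics/w1.png

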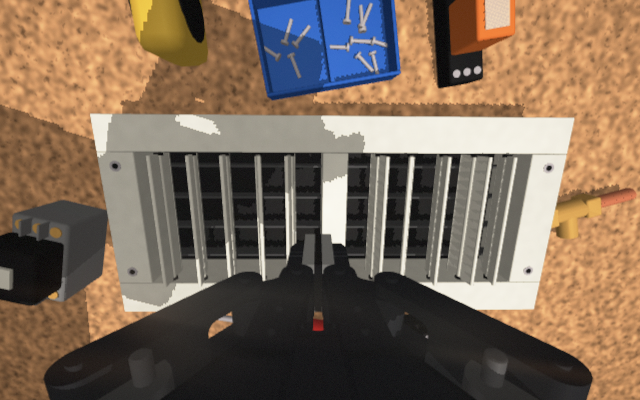

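The wrist picture shows the whole grille, with the middle bar at column 335, the shut fingertips near (318,240), and blades from column 150 to 500. The tool has picked up a tilt of about 3°, so I'll watch how that develops over small moves.

Emit:
jog_arm([
  [0,-0.5,0.2,0,0],
  [0,-0.5,0.2,0,0],
  [0,-0.5,0.2,0,0],
])

```text
t: 3.7
tcp_pos: [0.5611, 0.0373, 0.1067]
tool_rot: [0.992, 0.125, 0.027, 0.013]
force: [0.8, 1.2, -0.5]
finger_gap: -0.003
```

Emit:
jog_arm([
  [0,0,0,-1.0,0],
  [0,0,0,-1.0,0],
])

```text
t: 3.87
tcp_pos: [0.5609, 0.0384, 0.088]
tool_rot: [0.992, 0.126, 0.029, 0.013]
force: [-0.7, -0.1, -1.2]
finger_gap: 0.0
```

Emit:
jog_arm([
  [0,0,0,0,0],
  [0,0,0,0,0],
])

```text
t: 4.03
tcp_pos: [0.5591, 0.039, 0.0853]
tool_rot: [0.992, 0.126, 0.027, 0.012]
force: [0.7, 0.7, 0.1]
finger_gap: 0.001
```

Emit:
jog_arm([
  [0,0,-0.1,-1.0,0],
  [0,0,-0.1,-0.8,0],
  [0,0,0,0,0],
  [0,0,0,0,0],
])

```text
t: 4.37
tcp_pos: [0.5592, 0.0367, 0.0644]
tool_rot: [0.992, 0.126, 0.026, 0.012]
force: [-0.4, -0.2, 0.9]
finger_gap: -0.002
```

Emit:
jog_arm([
  [0,0,0,-0.4,0],
  [0,0,0,-0.3,0],
  [0,0,0,0,0],
  [0,0,0,0,0],
])

```text
t: 4.7
tcp_pos: [0.5595, 0.0364, 0.0564]
tool_rot: [0.992, 0.126, 0.027, 0.012]
force: [-0.2, -0.5, 0.8]
finger_gap: -0.004
```

Emit:
jog_arm([
  [0,-0.13,0.5,0,0],
  [0,-0.13,0.5,0,0],
  [0,-0.13,0.5,0,0],
  [0,-0.13,0.5,0,0],
])

```text
t: 5.03
tcp_pos: [0.5547, 0.0572, 0.0571]
tool_rot: [0.992, 0.125, 0.027, 0.012]
force: [0.2, -0.6, 0.7]
finger_gap: 0.001
```

Emit:
jog_arm([
  [0,-0.13,0.5,-0.04,0],
  [0,-0.13,0.5,-0.03,0],
  [0,-0.13,0.5,-0.02,0],
  [0,-0.13,0.5,-0.02,0],
])

```text
t: 5.37
tcp_pos: [0.5494, 0.0797, 0.0565]
tool_rot: [0.992, 0.126, 0.028, 0.013]
force: [-0.5, -1.1, 0.2]
finger_gap: -0.0
```

Emit:
jog_arm([
  [0,-0.13,0.5,-0.02,0],
  [0,-0.13,0.5,-0.02,0],
  [0,-0.13,0.5,-0.02,0],
  [0,-0.13,0.5,-0.02,0],
])

```text
t: 5.7
tcp_pos: [0.5442, 0.1016, 0.0561]
tool_rot: [0.991, 0.126, 0.029, 0.013]
force: [0.0, -0.3, 1.7]
finger_gap: -0.002
```

Emit:
jog_arm([
  [0,-0.13,0.5,0.01,0],
  [0,-0.13,0.5,0,0],
  [0,-0.13,0.5,0,0],
  [0,-0.13,0.5,-0.01,0],
])

```text
t: 6.03
tcp_pos: [0.5382, 0.1238, 0.0559]
tool_rot: [0.991, 0.126, 0.029, 0.014]
force: [0.7, -0.9, 1.3]
finger_gap: 0.001
```

Run:
```python
from station import snapshot
import cv2
p=snapshot('wrist')['image'];q=snapshot('scene')['image']
c=cv2.resize(q[115:250,230:410],None,fx=3,fy=3,interpolation=cv2.INTER_CUBIC)
cv2.imwrite('pics/m.png',c[:,:,::-1])
```

```text
(no output)
```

View pics/m.png

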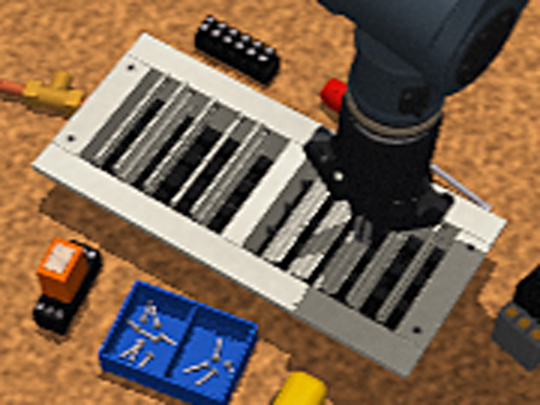

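The crop shows the swept blades to the right of the bar, around (275,225) to (340,260), now presenting wide faces, so they lean outward. The grille hasn't moved. I'll carry on to the left end.

Emit:
jog_arm([
  [0,-0.13,0.5,0.02,0],
  [0,-0.13,0.5,0.01,0],
  [0,-0.13,0.5,0.01,0],
  [0,-0.13,0.5,0,0],
  [0,-0.13,0.5,0,0],
])

```text
t: 6.55
tcp_pos: [0.5311, 0.1507, 0.0563]
tool_rot: [0.992, 0.126, 0.028, 0.013]
force: [0.2, -1.1, 1.0]
finger_gap: -0.002
```

Emit:
jog_arm([
  [0,-0.13,0.5,0,0],
  [0,-0.13,0.5,0,0],
  [0,-0.13,0.5,0,0],
  [0,-0.13,0.5,0,0],
])

```text
t: 6.88
tcp_pos: [0.5249, 0.1731, 0.0561]
tool_rot: [0.992, 0.126, 0.028, 0.013]
force: [-0.3, -1.5, 0.2]
finger_gap: -0.003
```

Emit:
jog_arm([
  [0,-0.13,0.5,0,0],
  [0,-0.13,0.5,0,0],
  [0,-0.13,0.5,0,0],
  [0,-0.13,0.5,0,0],
  [0,-0.13,0.5,0,0],
])

```text
t: 7.3
tcp_pos: [0.5169, 0.2017, 0.056]
tool_rot: [0.992, 0.126, 0.028, 0.013]
force: [0.8, -1.4, 0.5]
finger_gap: 0.002
```

Emit:
jog_arm([
  [0,0,0,1,0],
  [0,0,0,2,0],
  [0,0,0,2,0],
  [0,0,-2,1,0],
  [0,0.6,-3,0,0],
  [0,1,-3,0,0],
  [0,1,-3,0,0],
  [0,0.8,-2,0,0],
])

```text
t: 7.97
tcp_pos: [0.5487, 0.0742, 0.1236]
tool_rot: [0.991, 0.132, 0.028, 0.012]
force: [0.1, -0.2, -0.4]
finger_gap: 0.003
```

Run:
```python
from station import snapshot,manip
import cv2
print(manip.sense()['tcp_pos'])
p=snapshot('wrist')['image'];cv2.imwrite('pics/w2.png',p[:,:,::-1])
```

```text
[0.5486658  0.07415827 0.12359921]
```

View pics/w2.png

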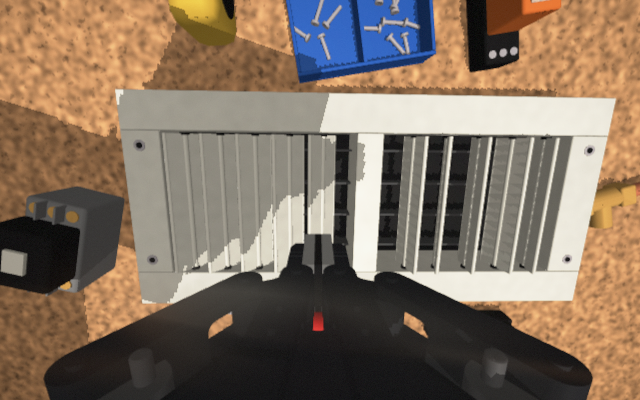

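All five left blades lean outward evenly (columns 165–340). The right half is untouched and the grille is in place. Next is the right half.

Emit:
jog_arm([
  [0,0.4,-1.3,-1,0],
  [0,0.4,-1.3,-1,0],
  [0,0,0,-1,0],
  [0,0,0,-1,0],
  [0,0,0,0,0],
  [0,0,0,0,0],
])

```text
t: 8.52
tcp_pos: [0.5615, 0.0425, 0.086]
tool_rot: [0.991, 0.128, 0.033, 0.014]
force: [-0.9, 0.1, 0.2]
finger_gap: 0.004
```

Emit:
jog_arm([
  [0,0,-0.4,-1.0,0],
  [0,0,-0.3,-0.8,0],
  [0,0,0,0,0],
  [0,0,0,0,0],
])

```text
t: 8.85
tcp_pos: [0.5605, 0.0377, 0.0665]
tool_rot: [0.991, 0.13, 0.033, 0.014]
force: [-0.0, 0.2, -0.1]
finger_gap: 0.002
```

Emit:
jog_arm([
  [0,0,-0.1,-0.5,0],
  [0,0,-0.1,-0.4,0],
  [0,0,0,0,0],
  [0,0,0,0,0],
])

```text
t: 9.18
tcp_pos: [0.5605, 0.0359, 0.0566]
tool_rot: [0.991, 0.13, 0.033, 0.014]
force: [0.7, 0.9, 0.7]
finger_gap: -0.006
```

Emit:
jog_arm([
  [0,0.13,-0.5,0,0],
  [0,0.13,-0.5,0,0],
  [0,0.13,-0.5,0,0],
  [0,0.13,-0.5,0,0],
])

```text
t: 9.52
tcp_pos: [0.5661, 0.015, 0.057]
tool_rot: [0.991, 0.131, 0.033, 0.014]
force: [0.3, 0.3, -0.9]
finger_gap: 0.0
```

Emit:
jog_arm([
  [0,0.13,-0.5,-0.03,0],
  [0,0.13,-0.5,-0.03,0],
  [0,0.13,-0.5,-0.01,0],
  [0,0.13,-0.5,0,0],
])

```text
t: 9.85
tcp_pos: [0.5717, -0.0074, 0.0565]
tool_rot: [0.991, 0.13, 0.033, 0.013]
force: [0.1, 0.8, 1.2]
finger_gap: 0.001
```

Emit:
jog_arm([
  [0,0.13,-0.5,0,0],
  [0,0.13,-0.5,0,0],
  [0,0.13,-0.5,0,0],
  [0,0.13,-0.5,0,0],
])

```text
t: 10.18
tcp_pos: [0.5768, -0.029, 0.0565]
tool_rot: [0.991, 0.13, 0.032, 0.012]
force: [0.0, 0.5, 1.2]
finger_gap: 0.002
```

Emit:
jog_arm([
  [0,0.13,-0.5,0,0],
  [0,0.13,-0.5,0,0],
  [0,0.13,-0.5,0,0],
  [0,0.13,-0.5,0,0],
])

```text
t: 10.52
tcp_pos: [0.5825, -0.0513, 0.0565]
tool_rot: [0.991, 0.13, 0.032, 0.012]
force: [-0.0, 3.0, -0.5]
finger_gap: -0.002
```

Emit:
jog_arm([
  [0,0.13,-0.5,0,0],
  [0,0.13,-0.5,0,0],
  [0,0.13,-0.5,0,0],
  [0,0.13,-0.5,0,0],
  [0,0.13,-0.5,0,0],
])

```text
t: 10.93
tcp_pos: [0.5896, -0.0793, 0.0563]
tool_rot: [0.991, 0.13, 0.032, 0.013]
force: [0.1, 0.7, 1.0]
finger_gap: 0.0
```

Emit:
jog_arm([
  [0,0.13,-0.5,0,0],
  [0,0.13,-0.5,0,0],
  [0,0.13,-0.5,0,0],
  [0,0.13,-0.5,0,0],
])

```text
t: 11.27
tcp_pos: [0.5952, -0.1013, 0.0564]
tool_rot: [0.991, 0.13, 0.032, 0.012]
force: [-0.9, 2.3, -0.6]
finger_gap: 0.004
```

Emit:
jog_arm([
  [0,0.13,-0.5,0,0],
  [0,0.13,-0.5,0,0],
  [0,0.13,-0.5,0,0],
  [0,0.13,-0.5,0,0],
  [0,0.13,-0.5,0,0],
])

```text
t: 11.68
tcp_pos: [0.6031, -0.1302, 0.0566]
tool_rot: [0.991, 0.13, 0.033, 0.013]
force: [0.1, -0.3, 0.6]
finger_gap: -0.001
```

Emit:
jog_arm([
  [0,0,0,1,0],
  [0,0,0,2,0],
  [0,0,0,3,0],
  [0,-1,2,3,0],
  [0,-1,3,3,0],
  [0,-1,3,2,0],
  [0,-1,2,0,0],
  [0,0,0,0,0],
])

```text
t: 12.35
tcp_pos: [0.5626, -0.0323, 0.2059]
tool_rot: [0.991, 0.127, 0.035, 0.015]
force: [-0.3, -0.4, -0.4]
finger_gap: -0.001
```

Run:
```python
from station import snapshot,manip,models
import cv2, numpy as np
print(manip.sense()['tcp_pos'])
P=snapshot('wrist');p=P['image'];cv2.imwrite('pics/w3.png',p[:,:,::-1])
for n in ("grille_middle","grille_left_end","grille_right_end"):
    print(n,[(np.round(a['centre'],4).tolist(),round(a['score'],2)) for a in models.pinpoint(P,n)[:1]])
```

```text
[ 0.56264524 -0.03231073  0.20591446]
grille_middle [([0.5672, 0.0345, 0.054], 0.75)]
grille_left_end [([0.5293, 0.1849, 0.0537], 0.57)]
grille_right_end [([0.6098, -0.1136, 0.0475], 0.87)]
```

View pics/w3.png

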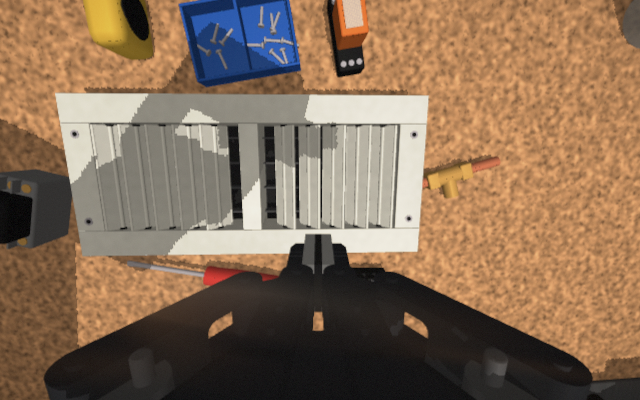

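All ten blades lean outward, the left ones at columns 95–225 and the right ones at 275–395, and the grille points match the start to within 4 mm. To measure the leans I'll take a second view over the left half and rectify both at edge height.

```bash
cat > rect.py <<'E'
from station import snapshot,manip
import cv2, numpy as np
from scipy.spatial.transform import Rotation as R
def shot(name):
    s=manip.sense();P=snapshot('wrist');T=np.eye(4);T[:3,:3]=R.from_quat(s['tool_rot']).as_matrix();T[:3,3]=s['tcp_pos']
    W=T@P['hand_eye'];K=np.array(P['intrinsics'])
    np.savez(name,img=P['image'],W=W,K=K)
def rect(name,z,c=(0.566,0.035),yaw=np.radians(14.8),S=2):
    d=np.load(name+'.npz');Wi=np.linalg.inv(d['W'])
    ex=np.array([np.cos(yaw),np.sin(yaw),0]);ey=np.array([-np.sin(yaw),np.cos(yaw),0])
    # out pixel (u,v): grille y=(u/S-190)mm , x=(65 - v/S)mm
    A=np.c_[ey/S/1000,-ex/S/1000,np.array([*c,z])-.19*ey+.065*ex]
    B=Wi[:3,:3]@A; B[:,2]+=Wi[:3,3]
    return cv2.warpPerspective(d['img'],np.linalg.inv(d['K']@B),(760,260)), (d['W'][:3,3]-np.array([*c,0]))@np.c_[ex,ey,[0,0,1]]
E
python3 -c "import rect;rect.shot('a')"
```

```text
(no output)
```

Emit:
jog_arm([
  [0,-1,3,0,0],
  [0,-1,3,0,0],
  [0,-1,3,0,0],
  [0,-1,3,0,0],
  [0,0,0,0,0],
  [0,0,0,0,0],
  [0,0,0,0,0],
])

```text
t: 13.18
tcp_pos: [0.5277, 0.0778, 0.1978]
tool_rot: [0.992, 0.118, 0.032, 0.016]
force: [-0.1, -0.0, 0.4]
finger_gap: -0.001
```

Run:
```python
import rect,cv2,numpy as np
rect.shot('b')
o=[]
for n in 'ab':
    im,c=rect.rect(n,.0558); print(n,(c*1000).round(1)); im=im.copy()
    for i in (-156,-10,10,156): cv2.line(im,(int(2*(i+190)),0),(int(2*(i+190)),14),(255,0,0),1)
    for sg in (1,-1):
        for k in range(5):
            for a,col in ((8,(0,160,0)),(13.9,(0,0,255))):
                u=int(2*(sg*(36+26*k+a)+190)); cv2.line(im,(u,246),(u,259),col,1)
    o.append(im)
cv2.imwrite('pics/r.png',np.vstack(o)[:,:,::-1])
```

```text
a [ 36.4 -62.7 350.5]
b [ 30.3  56.8 343.7]
```

View pics/r.png

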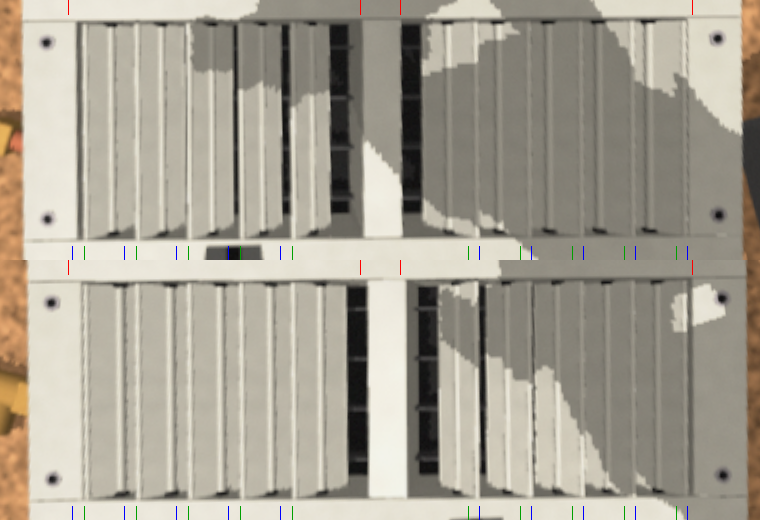

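The gaps between blades in the near-vertical views are about 3–3.5 mm between blades 1 and 2 and 1–2 mm between 2 and 3. Geometry for 45° predicts 3.2–3.7 mm and 1.2–1.6 mm. Upper edges are evenly spaced at about 26 mm, 10–12 mm outside the pivots. All of this fits 40–50°, and the arm is clear, so I'm handing in.

```bash
python3 -c "
from station import workorder,manip
s=manip.sense();print(s['t'],s['tcp_pos'],s['force'],abs(s['qd']).max());print(workorder.sign_off())"
```

```text
13.2333 [0.52805973 0.07738551 0.19780164] [ 0.82597201 -0.6068684  -0.01185989] 0.010016416761829313
the job is handed in; nothing more can be done
None
```

All ten blades now lean outward at about 45°, and I handed the job in at 13.2 s. I drew the shut fingertips from the middle bar to each end, with the tip about 56–57 mm above the bench.

**Blade angles:** In two rectified wrist views, the gaps between blades 1–2 and 2–3 in each half match what 45° should give. The edges of blades 3–5 are evenly spaced, about 26 mm apart. My estimate is about 40–50°; one left-half edge reading, taken at its extreme, would put a blade near 58°, still under 60°.

**Grille and bystanders:** In the wrist view after both sweeps, the grille points were within about 4 mm of where they started, which is the networks' accuracy. The force readings I saw stayed at about 3 N or less. The bystanders looked undisturbed in the wrist pictures, but I did not measure them. The arm was clear and still at about 198 mm.

**Disagreements:**
- The wrist calibration was about 2–3 mm off along the row; I corrected for it using the middle bar.
- The tool picked up a tilt of about 3–4° from the jog moves. That changes the tip height by less than about 1 mm, and I allowed for it.
- In the first top view, the networks placed the right end and the tape measure wrongly, so I did not use those readings.

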